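Pick the middle-size lamp cap from the covered parts bin

ROBOT

A 7-joint arm with a two-finger parallel gripper is mounted at the origin on the work surface. World frame = base frame: x ahead of the robot, y to its left, z up, the work surface at z = 0. Lengths are in m, angles in rad, forces in N, time in s.
With the tool pointing down it reaches from about 0.35 to 0.9 m from the base axis. Payload 19.9 kg.
Tool frame: the origin (TCP) lies midway between the tips of the shut fingers; the grasp point (between the pads) lies 19 mm behind it; z points along the fingers, y is the line along which they close (so a half turn about z gives the same grasp; the last joint's range is limited). The gripper opens to 94 mm and grips with 3 to 60 N. Pads are 16 mm wide; open, the fingers measure 119 mm over their backs; the gripper's body (75 mm by 177 mm) begins 78 mm behind the grasp point.
Start: joints at [1.236, 0.417, -0.01, 1.614, 0.005, 1.111, -0.053], TCP at [0.18, -0.598, 0.205] pointing down, gripper open.
Joint ranges: [-2.81, 2.81], [-0.39, 2.02], [-1.27, 1.25], [0.06, 2.57], [-1.19, 4.33], [0.19, 2], [-2.82, 2.82]. Speed limits (rad/s): [1.89, 1.89, 2.39, 2.39, 3.01, 3.01, 3.01].

INTERFACE

Orientations are given as a rotation vector (axis times angle).
In Python, from rig import ctrl gives the robot as it stands.
- The arm moves only by the tool apply_moves, never from a script. Its argument "rows" is a list of rows, each a list of 2 entries, a list of its own where there are three numbers: the shift along the tool's x, y, z as a fraction of full scale, then the turn, a rotation vector about the tool's x, y, z as a fraction of full scale. In form: [[[tx, ty, tz], [rx, ry, rz]], ...]. A call has 1 to 10 rows; each row is the pose to reach, as a shift and turn from the pose commanded when the call began, along the tool's axes at that moment; what a row does not reach only later rows make up. Full scale, the value 1, is 0.1 m for a shift and 30 degrees for a turn. A row lasts 1/10 s, in which the tool goes at most 50 mm and 8.59 degrees, less where a joint would pass 70% of its speed; a pose out of reach is approached as far as the arm can. A call with a number of a shift or a turn outside -1 to 1 is refused whole. A call with a gripper value outside its range is refused whole. "gripper" is the opening, from -1 (shut) to 1 (fully open), set as the call begins (left out, the last holds). The fingers move at their own pace and stop on an object; the grip force is fixed at half the most. Time passes only in rows, so rows that repeat a pose let the fingers close. It gives the time, the measured TCP pose, the force, the opening and the grip force at its end, in the units of the state.
- ctrl.sense(): the state, without advancing time (a new reading comes with each control period).
- ctrl.capture(name): name is "scene" or "top" or "wrist"; returns a dict with "image" (480x640x3 uint8, red, green, blue), "mtx" (3x3 intrinsics, pixels), "cam_to_world" (4x4, takes a point from camera to world coordinates). Camera axes: x right, y down, z forward; pixel columns grow to the right and rows downward; lengths in m; the calibration is good to about 2 mm. A picture is of the moment at which its call begins. There is no depth.
- ctrl.close_job(): hands the job in; it is judged then, once.
The state is a dict: "time_s": time; "qpos": joint angles; "qvel": joint speeds; "joint_torque": joint torques, N m; "tcp_pos": TCP position; "ee_rot": TCP orientation; "force": force on the tool from outside, world axes, zero at the start; "torque": the same for the moment, N m; "gripper_width": finger opening in m; "finger_force": force on a finger pad.
Only numpy, scipy, OpenCV 4.12 (cv2) and the standard library are available. Lean on these libraries where they do the work, as an engineer would, in place of code of your own. Each camera call takes 0.05 s, during which the arm holds its last target. There are 200 camera calls.

TASK

Push the clear cover of the parts bin open by its tab, lift the middle-size one of the three metal lamp caps out of the bin and stand it upright, without dropping it, on the round cork pad in the job tray, all of it on the pad. Leave all the other parts in the bin, push its cover fully shut again, and do not disturb what else is in the tray or on the bench.

Things in the scene. Friction and masses are not known exactly. Their poses are not given: they have to be found in the camera images.
- bin: Dark steel parts bin, fixed, left or right, yaw up to 0.2: 200 (its x) by 260 (y) by 58 mm high, walls and floor 5 mm. Origin: centre of its underside; -x side faces the robot, z up. Two aluminium rails at rim height, at y = +/-134 mm, run from its front to 310 mm beyond the origin in +x, on posts; the cover slides back on them.
- cover (a joint): Slide of the bin's clear cover along the bin's +x: 0 = fully shut (stop; covers the whole mouth), 0.20 m = fully open (stop; mouth free). A 5 mm plate, 200 by 272 mm, on the rim; its top with edge strips is 67 mm above the table. Starts 0 to 50 mm open. Friction about 2 N; stays where it is left.
- tab (a point): Middle of the upper edge of the cover's upright aluminium tab: 70 mm wide along the bin's y, 8 mm thick along its x, 34 mm tall, top 98 mm above the table. Moves with the cover: bin x = -75 mm plus the cover's opening, y = 0. Push it from the robot's side (towards bin +x) to open, from the far side to shut.
- cap_middle: The wanted lamp cap: solid bright aluminium, round, 48 mm diameter, straight-sided to 32 mm height, then a shoulder to a 21 mm stub, 43 mm high in all, 60 to 130 g. Stands upright in the bin. Origin: centre of its underside, z up its axis.
- cap_small: Look-alike cap of the same shape, 40 mm diameter, 36 mm high. Stands in the bin. Origin: centre of its underside.
- cap_large: Look-alike cap of the same shape, 56 mm diameter, 50 mm high. Stands in the bin. Origin: centre of its underside.
- block: Dark steel joint block in the bin, 38 by 30 mm (44 mm across lugs in its y), 42 mm high with its boss. Origin: centre of its underside.
- pulley: Steel grooved wheel lying flat in the bin, 44 mm diameter, 25 mm high. Origin: centre of its underside.
- washer: Steel washer lying flat in the bin, 34 mm diameter, 4 mm thick. Origin: centre of its underside.
- tray: Shallow steel job tray, fixed, 230 by 230 mm, walls 20 mm high and 5 mm thick, floor 5 mm, on the other side from the bin. Origin: centre of its underside.
- pad: Round cork pad fixed on the tray's floor, 84 mm diameter, 5 mm thick, in one quarter of the tray. Origin: centre of its underside (5 mm above the table); its top is 10 mm above the table.
- shade: Grey-green bell-shaped lamp shade standing rim down in the tray: 100 mm diameter at the rim, 80 mm at 45 mm height, 50 mm at 70 mm height, 125 mm high. Origin: centre of its rim, z up.
- bracket: Dark steel U bracket with a brass pin in the tray, 50 (its x) by 40 (its y, over the pin) by 42 mm high. Origin: centre of its underside.
- tin: Low steel tin in the tray, 58 mm diameter, 45 mm high. Origin: centre of its underside.
- jar: Glass jar, 70 mm diameter, 90 mm high, on the bench at the left. Origin: centre of its underside. Leave alone.
- mug: White mug, 82 mm diameter, 92 mm high, on the bench at the right. Origin: centre of its underside. Leave alone.
There are look-alikes about, which are no part of the job. Leave any yellow look-alike of the shade alone.

How it is judged:
By the outcome, as a careful person would: the job done as asked, in the order asked, and still so for the second after the job is handed in, with the robot touching nothing.
It also fails if it takes over 64 s, if anything falls off the work surface, if the arm or the gripper's body presses on something with over 40 N, if the wrist force passes 120 N, or if a joint passes its speed limit or range.

## Working session

There is one attempt and no reset: what is moved stays moved. The work goes in short steps, Python scripts to look and compute and a tool call to move; the robot and the scene stay as the last step left them, time stands still between calls to the robot, and variables do not carry over. Pictures are saved under pics/ and viewed, at most 10 in all, crops included, and the job is handed in when it is done.

Besides the shell and the picture viewer there is one more tool, called after "Call:" by a JSON object that holds its "method" and its "body". apply_moves: Moves the arm, as the interface text tells. Shift numbers are shares of 0.1 m and turn numbers shares of 30 degrees, none past 1 either way. Its arguments: {"type":"object","properties":{"rows":{"type":"array"},"gripper":{"type":"number"}},"required":["rows"]}

```bash
mkdir -p pics; ls
cat > h.py <<'E'
import numpy as np, cv2
from scipy.spatial.transform import Rotation as R
from rig import ctrl
def snap(n,f):
    d=ctrl.capture(n); cv2.imwrite('pics/'+f+'.png',d['image'][:,:,::-1]); np.savez('pics/'+f+'.npz',K=d['mtx'],T=d['cam_to_world']); return d
def px2w(f,u,v,z):
    c=np.load('pics/'+f+'.npz'); K,T=c['K'],c['T']
    r=T[:3,:3]@np.linalg.solve(K,[u,v,1]); o=T[:3,3]
    return o+r*(z-o[2])/r[2]
def w2px(f,p):
    c=np.load('pics/'+f+'.npz'); K,T=c['K'],c['T']
    q=K@(T[:3,:3].T@(np.array(p)-T[:3,3])); return q[:2]/q[2]
E
python3 - <<'E'
from h import *
snap('scene','s1');d=snap('top','t1');print(d['cam_to_world'],d['mtx']);s=ctrl.sense();print(s)
E
```

```text
pics
[[ 0.00692317 -0.99279057  0.11966187  0.41356759]
 [-0.99993663 -0.00793547 -0.00798519  0.00988746]
 [ 0.00887719 -0.119599   -0.99278259  1.39940888]
 [ 0.          0.          0.          1.        ]] [[543.91505517   0.         312.75308818]
 [  0.         543.91505517 228.82133265]
 [  0.           0.           1.        ]]
{'time_s': 0.1, 'qpos': array([ 1.23643293,  0.41788655, -0.01029705,  1.61408402,  0.00470938,
        1.1107247 , -0.05297548]), 'qvel': array([-0.00138657, -0.0007817 , -0.00027477, -0.00186466,  0.00088815,
       -0.00036631, -0.00107721]), 'joint_torque': array([ 3.94248109e-04, -8.52585125e+01,  6.38859943e-01, -4.26692784e+01,
       -4.89960238e-02,  1.64121750e-02, -5.26240308e-05]), 'tcp_pos': array([ 0.18032181, -0.59807518,  0.20491779]), 'ee_rot': array([-3.10692590e+00, -4.58281681e-01,  3.95027642e-04]), 'force': array([-0.29458994, -0.46537004,  0.0149755 ]), 'torque': array([-0.00045654,  0.03823614, -0.02778295]), 'finger_force': 0.0, 'gripper_width': 0.09382877035659451}
```

View pics/t1.png

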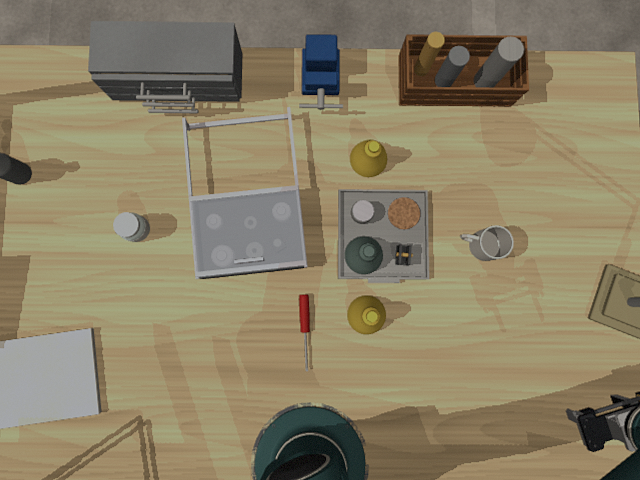

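View pics/s1.png

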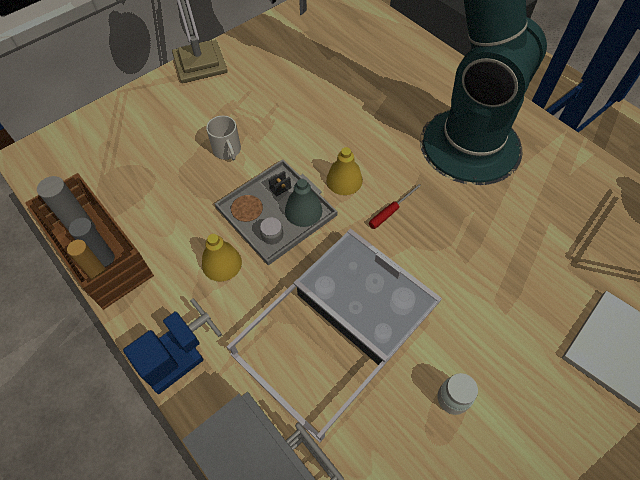

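The top view shows the bin at (190–305, 190–277), nearly shut, with its tab at about (249, 261). The tray is at (340–430, 192–278), pad at (405, 213), tin (363, 211), shade (364, 254) and bracket (403, 255).

Run:
```python
import cv2
a=cv2.imread('pics/t1.png')[105:290,175:440]
cv2.imwrite('pics/t1c.png',cv2.resize(a,None,fx=3,fy=3,interpolation=cv2.INTER_CUBIC))
```

```text
(no output)
```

View pics/t1c.png

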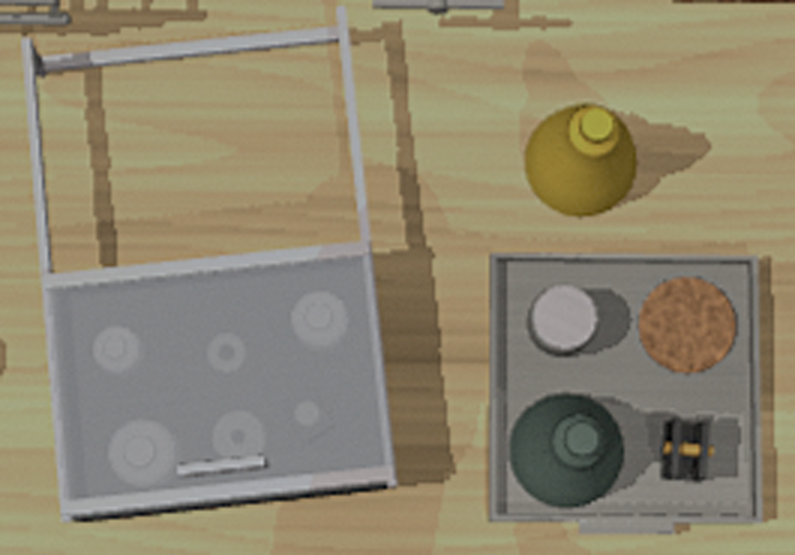

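The enlarged crop shows three caps at crop (115,348), (320,318) and (142,452), with diameters of about 46, 55 and 66 px. So the middle cap is the one at far right, and I'll compute poses from that.

Run:
```python
from h import *
np.set_printoptions(precision=4,suppress=True)
f=lambda u,v,z:px2w('t1',175+(u+.5)/3-.5,105+(v+.5)/3-.5,z)
P=dict(railR=(340,12,.058),railL=(28,42,.058),coverTL=(45,280,.067),TR=(370,250,.067),BL=(62,516,.067),BR=(394,485,.067),tabL=(178,466,.098),tabR=(266,458,.098),capM=(320,318,.045),capS=(115,348,.04),capL=(142,452,.05),pulley=(226,352,.03),blk=(238,437,.045),
 pad=(687,324,.01),tin=(563,319,.045),shtop=(582,438,.125),brk=(688,450,.035),trTL=(491,256,.02),trTR=(757,256,.02),trBL=(490,521,.02),trBR=(762,520,.02))
for k,v in P.items(): print(k,f(*v))
```

```text
railR [0.8835 0.0644 0.058 ]
railL [0.8545 0.3282 0.058 ]
coverTL [0.6487 0.3049 0.067 ]
TR [0.6762 0.0366 0.067 ]
BL [0.4544 0.2845 0.067 ]
BR [0.4816 0.0151 0.067 ]
tabL [0.4939 0.1872 0.098 ]
tabR [0.5008 0.1172 0.098 ]
capM [0.6222 0.0784 0.045 ]
capS [0.5961 0.2503 0.04  ]
capL [0.5082 0.2237 0.05  ]
pulley [0.5948 0.1582 0.03  ]
blk [0.5216 0.1451 0.045 ]
pad [ 0.625  -0.2361  0.01  ]
tin [ 0.6231 -0.1256  0.045 ]
shtop [ 0.5165 -0.1322  0.125 ]
brk [ 0.5144 -0.2311  0.035 ]
trTL [ 0.6812 -0.0664  0.02  ]
trTR [ 0.6831 -0.2954  0.02  ]
trBL [ 0.4543 -0.0659  0.02  ]
trBR [ 0.4568 -0.2955  0.02  ]
```

```bash
cat >> h.py <<'E'
YAW=0.103; O=np.array([.563,.161,0])
def b2w(x,y,z): return O+R.from_euler('z',YAW).apply([x,y,z])
def w2b(p): return R.from_euler('z',-YAW).apply(np.array(p)-O)
def need(p,yaw=None):
    s=ctrl.sense(); r=R.from_rotvec(s['ee_rot']); sh=r.inv().apply(np.array(p)-s['tcp_pos'])/.1
    m=r.as_matrix(); y0=np.arctan2(m[1,0],m[0,0])
    tr=np.zeros(3)
    if yaw is not None:
        t=R.from_euler('z',yaw)*R.from_euler('x',np.pi); tr=np.rad2deg((r.inv()*t).as_rotvec())/30
    print('t',s['time_s'],'tcp',s['tcp_pos'].round(4),'bin',w2b(s['tcp_pos']).round(4),'yaw',round(y0,4),'F',s['force'].round(1),'shift',sh.round(3),'turn',tr.round(3),'w',round(s['gripper_width'],4))
E
python3 - <<'E'
from h import *
need(b2w(-.115,0,.205),YAW)
need(b2w(-.115,0,.08),YAW)
for u,v,z in [(307,412,.009)]: print(w2b(px2w('t1',175+u/3,105+v/3,z)))
print(px2w('t1',494,242,.09),px2w('t1',367,317,.1),px2w('t1',303,300,.02))
E
```

```text
t 0.1 tcp [ 0.1803 -0.5981  0.2049] bin [-0.4587 -0.7157  0.2049] yaw 0.2929 F [-0.3 -0.5  0. ] shift [ 4.726e+00 -6.380e+00  6.000e-03] turn [-0.002  0.     0.363] w 0.0938
t 0.1 tcp [ 0.1803 -0.5981  0.2049] bin [-0.4587 -0.7157  0.2049] yaw 0.2929 F [-0.3 -0.5  0. ] shift [ 4.726 -6.378  1.256] turn [-0.002  0.     0.363] w 0.0938
[-0.02476328 -0.06948229  0.009     ]
[ 0.5427173  -0.44039933  0.09      ] [ 0.36140381 -0.13016676  0.1       ] [0.39936804 0.02206847 0.02      ]
```

Call:
{"method": "apply_moves", "body": {"rows": [[[0.7,-0.95,0],[0,0,0.363]],[[0.7,-0.95,0],[0,0,0.363]],[[0.7,-0.95,0],[0,0,0.363]],[[0.7,-0.95,0],[0,0,0.363]]], "gripper": -1}}

```text
time_s: 0.5
tcp_pos: [0.2213, -0.485, 0.2057]
ee_rot: [-3.137, -0.166, -0.0]
force: [-0.8, -0.6, -0.4]
gripper_width: 0.0656
finger_force: 0.0
```

```bash
python3 -c "
from h import *
need(b2w(-.115,0,.205),YAW)"
```

```text
t 0.5 tcp [ 0.2213 -0.485   0.2057] bin [-0.4063 -0.6075  0.2057] yaw 0.1059 F [-0.8 -0.6 -0.4] shift [ 2.93  -6.066  0.01 ] turn [-0.001 -0.001  0.006] w 0.0656
```

Call:
{"method": "apply_moves", "body": {"rows": [[[0.48,-1,0],[0,0,0]],[[0.48,-1,0],[0,0,0]],[[0.48,-1,0],[0,0,0]]]}}

```text
time_s: 0.8
tcp_pos: [0.2588, -0.3797, 0.2054]
ee_rot: [-3.136, -0.167, -0.0]
force: [0.2, -0.6, -0.3]
gripper_width: 0.0413
finger_force: 0.0
```

Call:
{"method": "apply_moves", "body": {"rows": [[[0.48,-1,0],[0,0,0]],[[0.48,-1,0],[0,0,0]],[[0.48,-1,0],[0,0,0]]]}}

```text
time_s: 1.1
tcp_pos: [0.2962, -0.2755, 0.2056]
ee_rot: [-3.137, -0.167, -0.0]
force: [-0.3, -1.3, -0.6]
gripper_width: 0.0176
finger_force: 0.0
```

Call:
{"method": "apply_moves", "body": {"rows": [[[0.48,-1,0],[0,0,0]],[[0.48,-1,0],[0,0,0]],[[0.48,-1,0],[0,0,0]]]}}

```text
time_s: 1.4
tcp_pos: [0.3338, -0.1713, 0.2057]
ee_rot: [-3.137, -0.167, -0.001]
force: [-0.5, -0.9, -0.4]
gripper_width: 0.0007
finger_force: 0.0
```

Call:
{"method": "apply_moves", "body": {"rows": [[[0.48,-1,0],[0,0,0]],[[0.48,-1,0],[0,0,0]],[[0.48,-1,0],[0,0,0]]]}}

```text
time_s: 1.7
tcp_pos: [0.3716, -0.0667, 0.2058]
ee_rot: [-3.136, -0.167, -0.002]
force: [0.3, -0.1, 0.5]
gripper_width: 0.0005
finger_force: 0.0
```

Call:
{"method": "apply_moves", "body": {"rows": [[[0.48,-1,0],[0,0,0]],[[0.48,-1,0],[0,0,0]],[[0.48,-1,0],[0,0,0]]]}}

```text
time_s: 2.0
tcp_pos: [0.4092, 0.038, 0.2058]
ee_rot: [-3.135, -0.166, -0.002]
force: [-0.6, -0.9, -0.7]
gripper_width: 0.0001
finger_force: 0.0
```

```bash
python3 -c "
from h import *
need(b2w(-.115,0,.205),YAW)
print(ctrl.sense()['qpos'])"
```

```text
t 2.0 tcp [0.4092 0.038  0.2058] bin [-0.1656 -0.1065  0.2058] yaw 0.1061 F [-0.6 -0.9 -0.7] shift [ 0.51  -1.064  0.01 ] turn [-0.003 -0.002  0.006] w 0.0001
[ 0.44605734  0.04922796 -0.62376597  2.09308771  0.03216133  1.0074801
 -1.65897028]
```

Call:
{"method": "apply_moves", "body": {"rows": [[[0.5,-1,0],[0,0,0]],[[0.5,-1,0],[0,0,0]],[[0.5,-1,0],[0,0,0]]]}}

```text
time_s: 2.3
tcp_pos: [0.4487, 0.1428, 0.2055]
ee_rot: [-3.135, -0.165, -0.001]
force: [0.5, -1.1, 0.2]
gripper_width: 0.0004
finger_force: 0.0
```

Call:
{"method": "apply_moves", "body": {"rows": [[[0,-0.05,0.6],[0,0,0]],[[0,-0.05,1],[0,0,0]],[[0,-0.05,1],[0,0,0]]]}}

```text
time_s: 2.6
tcp_pos: [0.444, 0.1427, 0.1007]
ee_rot: [3.137, 0.16, -0.014]
force: [-0.3, -0.2, 0.9]
gripper_width: 0.0005
finger_force: 0.0
```

Call:
{"method": "apply_moves", "body": {"rows": [[[0,0,0.26],[0,0,0]],[[0,0,0.26],[0,0,0]]]}}

```text
time_s: 2.8
tcp_pos: [0.4465, 0.1434, 0.0792]
ee_rot: [3.137, 0.16, -0.004]
force: [0.1, -0.2, 0.8]
gripper_width: 0.0004
finger_force: 0.0
```

```bash
python3 -c "
from h import *
need(b2w(-.085,0,.08),YAW)
d=snap('top','t2');snap('scene','s2')
a=cv2.imread('pics/t2.png')[160:320,170:330];b=cv2.imread('pics/s2.png')[200:380,270:470]
z=lambda i,f:cv2.resize(i,f)
cv2.imwrite('pics/c2.png',cv2.hconcat([z(a,(400,400)),z(b,(400,400))]))"
```

```text
t 2.8 tcp [0.4465 0.1434 0.0792] bin [-0.1177 -0.0056  0.0792] yaw 0.1016 F [ 0.1 -0.2  0.8] shift [ 0.327 -0.056 -0.008] turn [ 0.     0.004 -0.003] w 0.0004
```

View pics/c2.png

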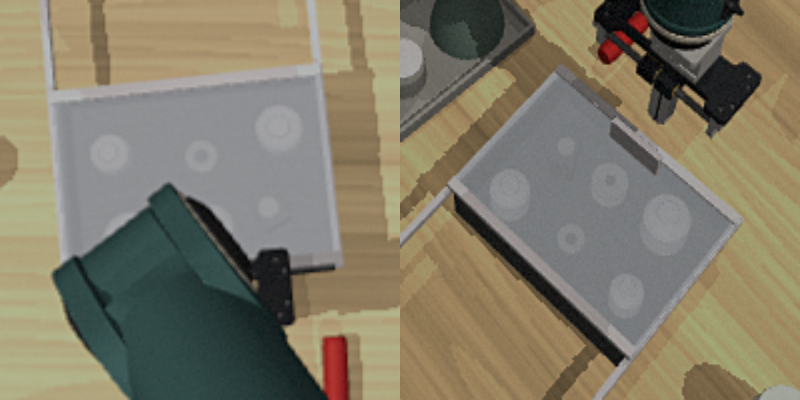

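The fingers are in front of the tab (scene crop about (660,105), tab at (635,148)), so I'll push now.

Call:
{"method": "apply_moves", "body": {"rows": [[[0.2,-0.05,0],[0,0,0]],[[0.4,-0.05,0],[0,0,0]],[[0.6,-0.05,0],[0,0,0]],[[0.8,-0.05,0],[0,0,0]],[[1,-0.05,0],[0,0,0]]]}}

```text
time_s: 3.4
tcp_pos: [0.5468, 0.1596, 0.082]
ee_rot: [-3.137, -0.161, -0.002]
force: [-3.9, 2.2, -0.4]
gripper_width: -0.0001
finger_force: 1.4
```

Call:
{"method": "apply_moves", "body": {"rows": [[[0.25,0,0],[0,0,0]],[[0.5,0,0],[0,0,0]],[[0.75,0,0],[0,0,0]],[[0.95,0,0],[0,0,0]],[[1,0,0],[0,0,0]]]}}

```text
time_s: 3.9
tcp_pos: [0.6469, 0.1695, 0.0818]
ee_rot: [-3.136, -0.159, -0.003]
force: [-1.9, -0.7, 1.4]
gripper_width: 0.0006
finger_force: 1.1
```

```bash
python3 -c "
from h import *
need(b2w(.113,0,.08),YAW)
snap('top','t3')"
```

```text
t 3.9 tcp [0.6469 0.1695 0.0818] bin [ 0.0844 -0.0001  0.0818] yaw 0.1015 F [-1.9 -0.7  1.4] shift [ 0.286 -0.002  0.018] turn [-0.002 -0.004 -0.003] w 0.0006
```

View pics/t3.png

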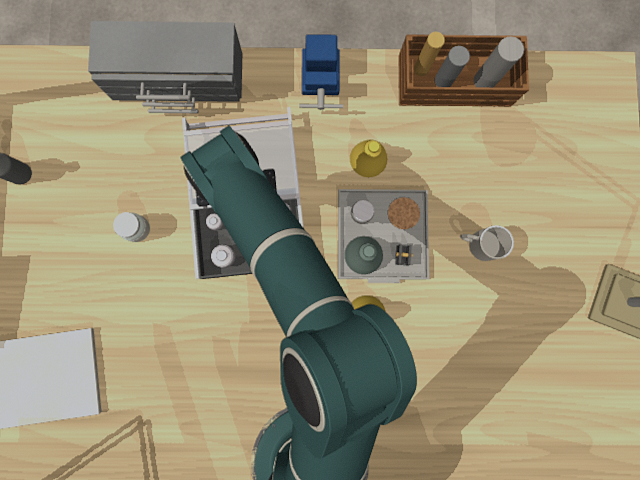

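The cover is moving, and its far edge is now close to the end of the rails. I'll push to the stop in small steps.

Call:
{"method": "apply_moves", "body": {"rows": [[[0.12,0,0],[0,0,0]],[[0.22,0,0],[0,0,0]],[[0.22,0,0],[0,0,0]]]}}

```text
time_s: 4.25
tcp_pos: [0.6675, 0.1718, 0.0803]
ee_rot: [-3.137, -0.16, -0.002]
force: [-0.2, 0.2, -0.9]
gripper_width: 0.0004
finger_force: 0.0
```

Call:
{"method": "apply_moves", "body": {"rows": [[[0.05,0,0],[0,0,0]],[[0.05,0,0],[0,0,0]]]}}

```text
time_s: 4.45
tcp_pos: [0.6719, 0.1726, 0.0797]
ee_rot: [-3.137, -0.161, -0.0]
force: [0.4, 0.1, -0.0]
gripper_width: 0.0006
finger_force: 0.0
```

Call:
{"method": "apply_moves", "body": {"rows": [[[0.03,0,0],[0,0,0]],[[0.03,0,0],[0,0,0]]]}}

```text
time_s: 4.65
tcp_pos: [0.6747, 0.1729, 0.0795]
ee_rot: [-3.137, -0.161, 0.0]
force: [-0.3, -0.6, 0.8]
gripper_width: 0.0003
finger_force: 0.2
```

Call:
{"method": "apply_moves", "body": {"rows": [[[0.03,0,0],[0,0,0]],[[0.03,0,0],[0,0,0]]]}}

```text
time_s: 4.85
tcp_pos: [0.675, 0.173, 0.0794]
ee_rot: [3.136, 0.162, -0.009]
force: [-25.0, -6.9, 18.1]
gripper_width: 0.0003
finger_force: 12.4
```

Call:
{"method": "apply_moves", "body": {"rows": [[[0.03,0,0],[0,0,0]],[[0.03,0,0],[0,0,0]]]}}

```text
time_s: 5.05
tcp_pos: [0.6752, 0.173, 0.0794]
ee_rot: [3.134, 0.163, -0.018]
force: [-46.8, -11.7, 35.8]
gripper_width: 0.0004
finger_force: 24.5
```

At the stop (the force jumped). I'll back off, rise, and go over the cap with the gripper half open.

Call:
{"method": "apply_moves", "body": {"rows": [[[-0.2,0,0],[0,0,0]],[[-0.3,0,-0.5],[0,0,0]],[[-0.6,0,-1],[0,0,0]],[[-0.6,0,-1],[0,0,0]]], "gripper": 0.32}}

```text
time_s: 5.45
tcp_pos: [0.621, 0.1685, 0.1846]
ee_rot: [-3.136, -0.163, -0.009]
force: [0.4, 0.7, 0.6]
gripper_width: 0.0286
finger_force: 0.0
```

```bash
python3 -c "
from h import *
need(b2w(.0504,-.0883,.18),YAW+np.deg2rad(125)-np.pi/2 )
print(ctrl.sense()['qpos'])
snap('wrist','w1');snap('scene','s3')
a=cv2.imread('pics/s3.png')[200:380,260:460];b=cv2.imread('pics/w1.png')
cv2.imwrite('pics/c3.png',cv2.hconcat([cv2.resize(a,(333,300)),cv2.resize(b,(400,300))]))"
```

```text
t 5.45 tcp [0.621  0.1685 0.1846] bin [0.0585 0.0015 0.1846] yaw 0.1038 F [0.4 0.7 0.6] shift [-0.082  0.898  0.045] turn [ 0.002 -0.011 -1.165] w 0.0286
[ 0.12959059  0.53849562 -0.62371994  1.57396598  0.33852783  1.13284969
 -2.03714198]
```

View pics/c3.png

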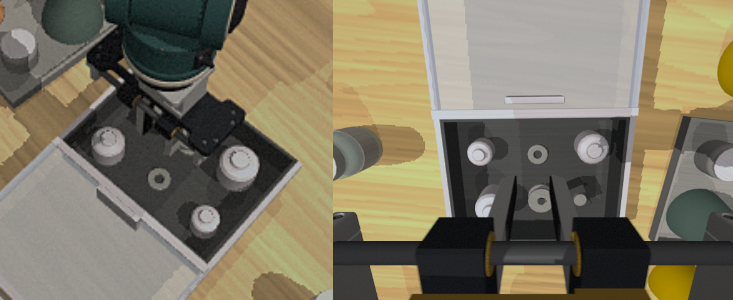

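The cover is fully open. The wrist crop shows the middle cap at the far right (about (592,149) in the crop), with the block left of and nearer than it. I'll locate the cap precisely.

```bash
python3 -c "
from h import *
b=cv2.imread('pics/w1.png')
c=b[190:350,340:480]
cv2.imwrite('pics/c4.png',cv2.resize(c,None,fx=4,fy=4,interpolation=cv2.INTER_CUBIC)[:600])
"
```

```text
(no output)
```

View pics/c4.png

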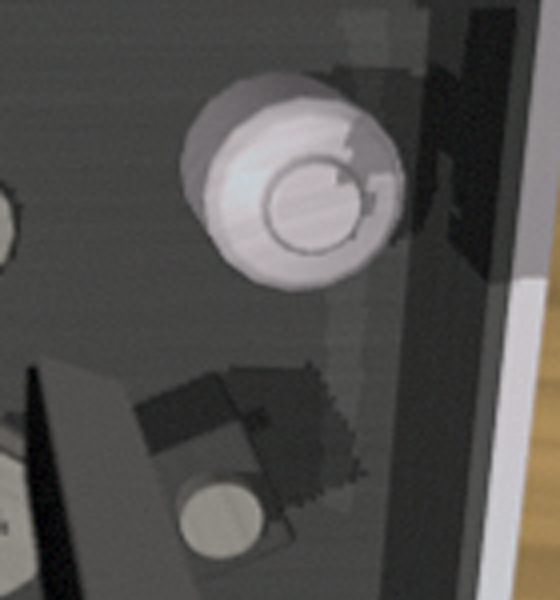

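The stub top is centred at crop (313,206), the shoulder ring at about (305,193), and the block's boss at (221,520).

```bash
python3 -c "
from h import *
for n,u,v,z in [('stub',313,206,.048),('ring',305,193,.037),('boss',221,520,.047)]:
  p=px2w('w1',340+u/4,190+v/4,z);print(n,p.round(4),w2b(p).round(4))
w=lambda u,v,z:w2b(px2w('w1',u,v,z)).round(4)
print('rim inner right', w(340+498/4,190+400/4,.058))
"
```

```text
stub [0.6212 0.0781 0.048 ] [ 0.0494 -0.0884  0.048 ]
ring [0.6213 0.0771 0.037 ] [ 0.0494 -0.0894  0.037 ]
boss [0.5396 0.0859 0.047 ] [-0.031  -0.0723  0.047 ]
rim inner right [ 0.0057 -0.1318  0.058 ]
```

Call:
{"method": "apply_moves", "body": {"rows": [[[-0.08,0.45,0],[0,0,-0.25]],[[-0.08,0.9,0],[0,0,-0.5]],[[-0.08,0.9,0],[0,0,-0.75]],[[-0.08,0.9,0],[0,0,-1]]]}}

```text
time_s: 5.95
tcp_pos: [0.6224, 0.0748, 0.1776]
ee_rot: [-2.987, -0.971, 0.003]
force: [-0.7, 0.6, 0.1]
gripper_width: 0.0614
finger_force: 0.0
```

Call:
{"method": "apply_moves", "body": {"rows": [[[0,0,0],[0,0,-0.25]],[[0,0,0],[0,0,-0.5]],[[0,0,0],[0,0,-0.75]],[[0,0,0],[0,0,-1]]]}}

```text
time_s: 6.35
tcp_pos: [0.6222, 0.0767, 0.1776]
ee_rot: [-2.631, -1.714, 0.002]
force: [-0.5, 0.7, -0.8]
gripper_width: 0.0619
finger_force: 0.0
```

Call:
{"method": "apply_moves", "body": {"rows": [[[0,0,0],[0,0,-0.25]],[[0,0,0],[0,0,-0.5]],[[0,0,0],[0,0,-0.75]],[[0,0,0],[0,0,-1]]]}}

```text
time_s: 6.75
tcp_pos: [0.6222, 0.0767, 0.1777]
ee_rot: [-2.097, -2.336, 0.001]
force: [-0.4, 0.2, 0.6]
gripper_width: 0.062
finger_force: 0.0
```

Call:
{"method": "apply_moves", "body": {"rows": [[[0,0,0],[0,0,-0.25]],[[0,0,0],[0,0,-0.5]],[[0,0,0],[0,0,-0.75]],[[0,0,0],[0,0,-1]],[[0,0,0],[0,0,-1]]]}}

```text
time_s: 7.25
tcp_pos: [0.6222, 0.0767, 0.1776]
ee_rot: [-1.425, -2.797, -0.0]
force: [0.3, -0.8, 0.3]
gripper_width: 0.0623
finger_force: 0.0
```

```bash
python3 -c "
from h import *
need([.6216,.078,.1],YAW+np.deg2rad(125))
print(ctrl.sense()['qpos'])"
```

```text
t 7.25 tcp [0.6222 0.0767 0.1776] bin [ 0.0502 -0.09    0.1776] yaw 2.199 F [ 0.3 -0.8  0.3] shift [0.012 0.004 0.776] turn [-0.002 -0.004 -0.164] w 0.0623
[ 0.54448052  0.68327964 -1.06332901  1.60953843  0.62362405  1.22853565
 -0.01396872]
```

Call:
{"method": "apply_moves", "body": {"rows": [[[0.01,0,0.3],[0,0,-0.16]],[[0.01,0,0.6],[0,0,-0.16]],[[0.01,0,0.8],[0,0,-0.16]],[[0.01,0,0.95],[0,0,-0.16]],[[0.01,0,0.95],[0,0,-0.16]]]}}

```text
time_s: 7.75
tcp_pos: [0.621, 0.0777, 0.0826]
ee_rot: [-1.312, -2.852, 0.002]
force: [0.5, -0.4, 0.7]
gripper_width: 0.0618
finger_force: 0.0
```

```bash
python3 -c "
from h import *
need([.6216,.078,.0105],YAW+np.deg2rad(125))
print(ctrl.sense()['qpos'])
snap('wrist','w2');snap('scene','s4')
a=cv2.imread('pics/s4.png')[200:380,260:460];b=cv2.imread('pics/w2.png')
cv2.imwrite('pics/c5.png',cv2.hconcat([cv2.resize(a,(333,300)),cv2.resize(b,(400,300))]))"
```

```text
t 7.75 tcp [0.621  0.0777 0.0826] bin [ 0.0491 -0.0888  0.0826] yaw 2.2795 F [ 0.5 -0.4  0.7] shift [-0.003  0.008  0.721] turn [-0.004 -0.003 -0.01 ] w 0.0618
[ 0.50516081  0.78859393 -0.99757599  1.68397644  0.73494821  1.09254314
 -0.01138569]
```

View pics/c5.png

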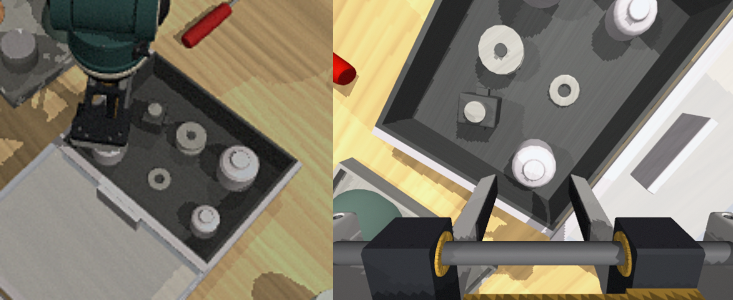

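The cap is centred between the fingers (533, against fingers at about 490 and 577) and the walls are clear. I'll descend and grip.

Call:
{"method": "apply_moves", "body": {"rows": [[[0,0,0.25],[0,0,0]],[[0,0,0.5],[0,0,0]],[[0,0,0.65],[0,0,0]],[[0,0,0.72],[0,0,0]],[[0,0,0.72],[0,0,0]]]}}

```text
time_s: 8.35
tcp_pos: [0.6217, 0.0779, 0.0126]
ee_rot: [-1.311, -2.855, -0.0]
force: [0.6, 0.7, 0.2]
gripper_width: 0.0617
finger_force: 0.0
```

Call:
{"method": "apply_moves", "body": {"rows": [[[0,0,0],[0,0,0]],[[0,0,0],[0,0,0]],[[0,0,0],[0,0,0]],[[0,0,0],[0,0,0]],[[0,0,0],[0,0,0]]], "gripper": -1}}

```text
time_s: 8.85
tcp_pos: [0.6222, 0.0779, 0.0134]
ee_rot: [1.31, 2.854, 0.001]
force: [-1.3, -1.1, 6.9]
gripper_width: 0.0469
finger_force: 30.0
```

Call:
{"method": "apply_moves", "body": {"rows": [[[0,0,-0.15],[0,0,0]],[[0,0,-0.4],[0,0,0]],[[0,0,-0.7],[0,0,0]],[[0,0,-1],[0,0,0]],[[0,0,-1],[0,0,0]]]}}

```text
time_s: 9.35
tcp_pos: [0.6233, 0.0786, 0.1173]
ee_rot: [1.309, 2.851, 0.004]
force: [0.5, 1.0, -1.6]
gripper_width: 0.0473
finger_force: 30.0
```

```bash
python3 -c "
from h import *
need([.625,-.2361,.16])
print(ctrl.sense()['qpos'])
snap('wrist','w3')
b=cv2.imread('pics/w3.png')
cv2.imwrite('pics/c6.png',cv2.resize(b[200:480],(640,280)))"
```

```text
t 9.35 tcp [0.6233 0.0786 0.1173] bin [ 0.0515 -0.0882  0.1173] yaw 2.281 F [ 0.5  1.  -1.6] shift [-2.398 -2.037 -0.429] turn [0. 0. 0.] w 0.0473
[ 0.52238612  0.75031238 -1.02920323  1.66251276  0.70140508  1.13613311
  0.01210553]
```

View pics/c6.png

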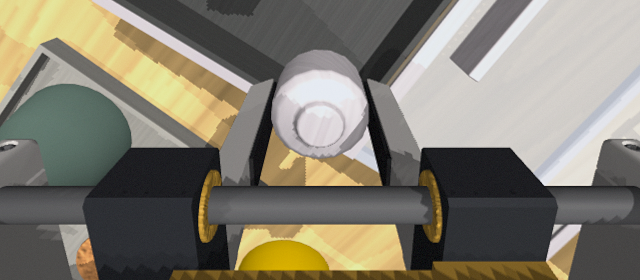

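The cap is held straight (at (320,110) in the crop). I'll carry it over to the pad.

Call:
{"method": "apply_moves", "body": {"rows": [[[0,0,-0.3],[0,0,0]],[[-0.27,-0.23,-0.4],[0,0,0]],[[-0.54,-0.46,-0.4],[0,0,0]],[[-0.8,-0.68,-0.4],[0,0,0]],[[-0.8,-0.68,-0.4],[0,0,0]]]}}

```text
time_s: 9.9
tcp_pos: [0.622, -0.0328, 0.1513]
ee_rot: [-1.319, -2.85, 0.004]
force: [-0.1, -0.8, -1.5]
gripper_width: 0.0472
finger_force: 30.0
```

Call:
{"method": "apply_moves", "body": {"rows": [[[-0.27,-0.23,0],[0,0,0]],[[-0.54,-0.46,0],[0,0,0]],[[-0.8,-0.68,0],[0,0,0]],[[-0.8,-0.68,0],[0,0,0]]]}}

```text
time_s: 10.3
tcp_pos: [0.6223, -0.1372, 0.1513]
ee_rot: [-1.319, -2.85, 0.003]
force: [0.8, 0.0, -1.5]
gripper_width: 0.0473
finger_force: 30.0
```

Call:
{"method": "apply_moves", "body": {"rows": [[[-0.27,-0.23,0],[0,0,0]],[[-0.54,-0.46,0],[0,0,0]],[[-0.8,-0.68,0],[0,0,0]],[[-0.8,-0.68,0],[0,0,0]]]}}

```text
time_s: 10.7
tcp_pos: [0.6227, -0.2416, 0.1513]
ee_rot: [-1.318, -2.851, 0.002]
force: [0.6, 0.6, -2.1]
gripper_width: 0.0469
finger_force: 30.0
```

```bash
python3 -c "
from h import *
need([.625,-.2361,.0194],YAW+np.deg2rad(125))
print(ctrl.sense()['qpos'],ctrl.sense()['ee_rot'])"
```

```text
t 10.7 tcp [ 0.6227 -0.2416  0.1513] bin [ 0.018  -0.4066  0.1513] yaw 2.2753 F [ 0.6  0.6 -2.1] shift [0.026 0.055 1.319] turn [-0.003 -0.001 -0.018] w 0.0469
[ 0.97554551  0.77848863 -1.03476997  1.52150028  0.6922043   1.24329027
  0.54295728] [-1.31814618e+00 -2.85053113e+00  1.81019430e-03]
```

Call:
{"method": "apply_moves", "body": {"rows": [[[0.03,0.06,0.3],[0,0,0]],[[0.03,0.06,0.6],[0,0,0]],[[0.03,0.06,0.85],[0,0,0]],[[0.03,0.06,1],[0,0,0]],[[0.03,0.06,1],[0,0,0]]]}}

```text
time_s: 11.2
tcp_pos: [0.6252, -0.2298, 0.0506]
ee_rot: [-1.308, -2.853, -0.0]
force: [0.3, -0.0, -0.8]
gripper_width: 0.0473
finger_force: 30.0
```

Call:
{"method": "apply_moves", "body": {"rows": [[[0,0,0.12],[0,0,0]],[[0,0,0.22],[0,0,0]],[[0,0,0.27],[0,0,0]],[[0,0,0.27],[0,0,0]]]}}

```text
time_s: 11.6
tcp_pos: [0.6258, -0.2309, 0.0249]
ee_rot: [-1.31, -2.854, 0.0]
force: [-0.3, 0.6, -0.8]
gripper_width: 0.0475
finger_force: 30.0
```

Call:
{"method": "apply_moves", "body": {"rows": [[[0,0,0.02],[0,0,0]],[[0,0,0.02],[0,0,0]]]}}

```text
time_s: 11.8
tcp_pos: [0.6261, -0.231, 0.0236]
ee_rot: [1.311, 2.855, 0.0]
force: [-0.0, 1.7, -1.0]
gripper_width: 0.0472
finger_force: 30.0
```

Call:
{"method": "apply_moves", "body": {"rows": [[[0,0,0.02],[0,0,0]],[[0,0,0.02],[0,0,0]]]}}

```text
time_s: 12.0
tcp_pos: [0.626, -0.2311, 0.0214]
ee_rot: [-1.311, -2.855, 0.0]
force: [-0.2, 0.4, -1.4]
gripper_width: 0.047
finger_force: 30.0
```

Call:
{"method": "apply_moves", "body": {"rows": [[[-0.04,-0.03,0],[0,0,0]],[[-0.04,-0.03,0.02],[0,0,0]],[[-0.04,-0.03,0.02],[0,0,0]]]}}

```text
time_s: 12.3
tcp_pos: [0.6262, -0.2362, 0.0191]
ee_rot: [-1.311, -2.855, 0.0]
force: [-0.1, 0.0, -1.2]
gripper_width: 0.0475
finger_force: 30.0
```

Call:
{"method": "apply_moves", "body": {"rows": [[[0,0,0.015],[0,0,0]],[[0,0,0.015],[0,0,0]]]}}

```text
time_s: 12.5
tcp_pos: [0.6264, -0.236, 0.0186]
ee_rot: [1.311, 2.855, -0.001]
force: [-4.8, 0.6, 11.2]
gripper_width: 0.0473
finger_force: 30.0
```

Contact with the pad, so I'll release and rise.

Call:
{"method": "apply_moves", "body": {"rows": [[[0,0,0],[0,0,0]],[[0,0,0],[0,0,0]],[[0,0,0],[0,0,0]]], "gripper": 0.35}}

```text
time_s: 12.8
tcp_pos: [0.6264, -0.2358, 0.0179]
ee_rot: [-1.31, -2.855, -0.0]
force: [-0.5, -0.1, 0.4]
gripper_width: 0.0632
finger_force: 0.0
```

Call:
{"method": "apply_moves", "body": {"rows": [[[0,0,-0.15],[0,0,0]],[[0,0,-0.4],[0,0,0]],[[0,0,-0.7],[0,0,0]],[[0,0,-1],[0,0,0]]]}}

```text
time_s: 13.2
tcp_pos: [0.6264, -0.2357, 0.1201]
ee_rot: [1.31, 2.855, 0.001]
force: [-0.4, -0.2, 0.2]
gripper_width: 0.0636
finger_force: 0.0
```

Call:
{"method": "apply_moves", "body": {"rows": [[[0,0,-0.5],[0,0,0]],[[0,0,-0.8],[0,0,0]],[[0,0,-0.8],[0,0,0]]], "gripper": -1}}

```text
time_s: 13.5
tcp_pos: [0.6281, -0.2356, 0.2035]
ee_rot: [1.308, 2.85, 0.001]
force: [0.8, 0.4, 0.1]
gripper_width: 0.0431
finger_force: 0.0
```

```bash
python3 -c "
from h import *
need(b2w(.175,0,.19))
need(b2w(.175,0,.19),YAW+np.pi/2)
need(b2w(.175,0,.19),YAW)
print(ctrl.sense()['qpos'])
snap('wrist','w4')"
```

```text
t 13.5 tcp [ 0.6281 -0.2356  0.2035] bin [ 0.024  -0.4012  0.2035] yaw 2.2813 F [0.8 0.4 0.1] shift [2.433 3.53  0.134] turn [0. 0. 0.] w 0.0431
t 13.5 tcp [ 0.6281 -0.2356  0.2035] bin [ 0.024  -0.4012  0.2035] yaw 2.2813 F [0.8 0.4 0.1] shift [2.433 3.53  0.134] turn [0.009 0.008 1.16 ] w 0.0431
t 13.5 tcp [ 0.6281 -0.2356  0.2035] bin [ 0.024  -0.4012  0.2035] yaw 2.2813 F [0.8 0.4 0.1] shift [2.433 3.53  0.134] turn [ 1.50e-02 -1.00e-03  4.16e+00] w 0.0431
[ 0.97688084  0.73288943 -1.0686408   1.47040936  0.65262378  1.31674669
  0.56741466]
```

Call:
{"method": "apply_moves", "body": {"rows": [[[0.2,0.3,0],[0,0,0.25]],[[0.4,0.6,0],[0,0,0.5]],[[0.61,0.88,0],[0,0,0.75]],[[0.61,0.88,0],[0,0,1]]]}}

```text
time_s: 13.95
tcp_pos: [0.6534, -0.1263, 0.1977]
ee_rot: [-2.002, -2.419, -0.002]
force: [0.4, -0.1, 0.4]
gripper_width: 0.0067
finger_force: 0.0
```

Call:
{"method": "apply_moves", "body": {"rows": [[[0.3,0.15,0],[0,0,0.25]],[[0.6,0.3,0],[0,0,0.5]],[[0.97,0.46,0],[0,0,0.75]],[[0.97,0.46,0],[0,0,1]]]}}

```text
time_s: 14.35
tcp_pos: [0.6802, -0.0217, 0.1976]
ee_rot: [-2.559, -1.818, -0.001]
force: [-0.3, -0.1, -0.0]
gripper_width: 0.0003
finger_force: 0.0
```

Call:
{"method": "apply_moves", "body": {"rows": [[[0.3,-0.03,0],[0,0,0.25]],[[0.6,-0.06,0],[0,0,0.5]],[[1,-0.08,0],[0,0,0.75]],[[1,-0.08,0],[0,0,1]]]}}

```text
time_s: 14.75
tcp_pos: [0.7053, 0.075, 0.1972]
ee_rot: [-2.942, -1.093, 0.001]
force: [-0.2, 0.1, -0.7]
gripper_width: 0.0009
finger_force: 0.0
```

Call:
{"method": "apply_moves", "body": {"rows": [[[0.3,-0.2,0],[0,0,0.25]],[[0.6,-0.4,0],[0,0,0.5]],[[0.88,-0.61,0],[0,0,0.75]],[[0.88,-0.61,0],[0,0,1]],[[0.88,-0.61,0],[0,0,1]]]}}

```text
time_s: 15.25
tcp_pos: [0.7324, 0.1734, 0.197]
ee_rot: [3.128, 0.292, -0.002]
force: [0.3, 0.0, 0.5]
gripper_width: 0.0009
finger_force: 0.0
```

```bash
python3 -c "
from h import *
need(b2w(.165,0,.08),YAW)
print(ctrl.sense()['qpos'])"
```

```text
t 15.25 tcp [0.7324 0.1734 0.197 ] bin [ 0.1697 -0.0051  0.197 ] yaw 0.186 F [0.3 0.  0.5] shift [-0.041 -0.055  1.17 ] turn [0.    0.003 0.158] w 0.0009
[ 0.06696151  0.73203959 -0.60109242  1.2261751   0.40263314  1.30146213
 -1.90298969]
```

Call:
{"method": "apply_moves", "body": {"rows": [[[0,-0.05,0.3],[0,0,0.158]],[[0,-0.05,0.6],[0,0,0.158]],[[0,-0.05,0.85],[0,0,0.158]],[[0,-0.05,1],[0,0,0.158]],[[0,-0.05,1],[0,0,0.158]]]}}

```text
time_s: 15.75
tcp_pos: [0.7311, 0.1758, 0.0957]
ee_rot: [3.136, 0.165, -0.005]
force: [0.2, 0.5, 0.1]
gripper_width: 0.0002
finger_force: 0.0
```

Call:
{"method": "apply_moves", "body": {"rows": [[[0,0,0.1],[0,0,0]],[[0,0,0.17],[0,0,0]],[[0,0,0.17],[0,0,0]]]}}

```text
time_s: 16.05
tcp_pos: [0.7319, 0.1769, 0.0804]
ee_rot: [3.137, 0.163, -0.001]
force: [-0.4, -0.3, 0.3]
gripper_width: 0.0002
finger_force: 0.0
```

```bash
python3 -c "
from h import *
need(b2w(-.063,0,.08),YAW)
print(ctrl.sense()['qpos'])"
```

```text
t 16.05 tcp [0.7319 0.1769 0.0804] bin [ 0.1696 -0.0016  0.0804] yaw 0.1041 F [-0.4 -0.3  0.3] shift [-2.326 -0.018  0.006] turn [0.    0.001 0.002] w 0.0002
[ 0.04531704  0.82916232 -0.55072744  1.32163832  0.44459526  1.11317023
 -2.02229073]
```

Ready to push it shut: 0.233 m in total, slowing near the end.

Call:
{"method": "apply_moves", "body": {"rows": [[[-0.2,-0.02,0],[0,0,0]],[[-0.4,-0.02,0],[0,0,0]],[[-0.6,-0.02,0],[0,0,0]],[[-0.8,-0.02,0],[0,0,0]],[[-1,-0.02,0],[0,0,0]]]}}

```text
time_s: 16.55
tcp_pos: [0.6323, 0.1685, 0.0817]
ee_rot: [3.137, 0.163, 0.003]
force: [2.8, -0.5, -1.8]
gripper_width: 0.0009
finger_force: 1.4
```

Call:
{"method": "apply_moves", "body": {"rows": [[[-0.2,0,0],[0,0,0]],[[-0.4,0,0],[0,0,0]],[[-0.6,0,0],[0,0,0]],[[-0.8,0,0],[0,0,0]],[[-0.95,0,0],[0,0,0]],[[-1,0,0],[0,0,0]]]}}

```text
time_s: 17.15
tcp_pos: [0.5326, 0.1582, 0.0818]
ee_rot: [3.137, 0.164, 0.002]
force: [3.4, 0.0, -2.2]
gripper_width: 0.0004
finger_force: 1.1
```

Call:
{"method": "apply_moves", "body": {"rows": [[[-0.08,0,0],[0,0,0]],[[-0.16,0,0],[0,0,0]],[[-0.22,0,0],[0,0,0]],[[-0.24,0,0],[0,0,0]],[[-0.24,0,0],[0,0,0]]]}}

```text
time_s: 17.65
tcp_pos: [0.5088, 0.1559, 0.0809]
ee_rot: [-3.137, -0.163, 0.001]
force: [-0.3, -0.6, 0.3]
gripper_width: 0.0004
finger_force: 0.0
```

```bash
python3 -c "
from h import *
need(b2w(-.063,0,.08),YAW)"
```

```text
t 17.65 tcp [0.5088 0.1559 0.0809] bin [-0.0545  0.0005  0.0809] yaw 0.1039 F [-0.3 -0.6  0.3] shift [-0.085  0.005  0.009] turn [-0.     0.001  0.002] w 0.0004
```

Call:
{"method": "apply_moves", "body": {"rows": [[[-0.05,0,0],[0,0,0]],[[-0.05,0,0],[0,0,0]]]}}

```text
time_s: 17.85
tcp_pos: [0.5036, 0.1553, 0.0808]
ee_rot: [3.137, 0.163, -0.001]
force: [0.1, 0.2, 0.2]
gripper_width: 0.0005
finger_force: 0.0
```

Call:
{"method": "apply_moves", "body": {"rows": [[[-0.03,0,0],[0,0,0]],[[-0.03,0,0],[0,0,0]]]}}

```text
time_s: 18.05
tcp_pos: [0.5026, 0.1552, 0.0812]
ee_rot: [-3.136, -0.163, -0.005]
force: [12.7, 1.5, -9.5]
gripper_width: 0.0004
finger_force: 6.3
```

Call:
{"method": "apply_moves", "body": {"rows": [[[-0.025,0,0],[0,0,0]],[[-0.025,0,0],[0,0,0]]]}}

```text
time_s: 18.25
tcp_pos: [0.5025, 0.1552, 0.0816]
ee_rot: [-3.135, -0.162, -0.012]
force: [29.0, 3.9, -21.5]
gripper_width: 0.0006
finger_force: 14.3
```

The closed stop is reached and the numbers match 0.2 m of travel. I'll back off, rise, and check with a final picture.

Call:
{"method": "apply_moves", "body": {"rows": [[[0.2,0,0],[0,0,0]],[[0.2,0,-0.4],[0,0,0]],[[0.2,0,-0.8],[0,0,0]],[[0.2,0,-1],[0,0,0]]]}}

```text
time_s: 18.65
tcp_pos: [0.519, 0.1575, 0.1836]
ee_rot: [-3.137, -0.163, -0.003]
force: [0.4, -0.0, -0.8]
gripper_width: 0.0007
finger_force: 0.0
```

Call:
{"method": "apply_moves", "body": {"rows": [[[-0.3,0,-0.4],[0,0,0]],[[-0.7,0,-0.4],[0,0,0]],[[-1,0,-0.4],[0,0,0]],[[-1,0,-0.4],[0,0,0]]]}}

```text
time_s: 19.05
tcp_pos: [0.4162, 0.146, 0.2211]
ee_rot: [3.135, 0.164, 0.0]
force: [-0.5, 0.1, 0.0]
gripper_width: 0.0002
finger_force: 0.0
```

```bash
python3 -c "
from h import *
need(b2w(-.063,0,.08),YAW)
snap('top','t5');snap('scene','s5')
a=cv2.imread('pics/t5.png')[105:290,175:440];b=cv2.imread('pics/s5.png')[140:390,190:460];c=cv2.imread('pics/t1.png')[105:290,175:440]
z=lambda i:cv2.resize(i,(400,290))
cv2.imwrite('pics/c7.png',cv2.vconcat([cv2.hconcat([z(a),z(c)]),cv2.hconcat([z(b),z(cv2.imread('pics/w4.png'))])]))"
```

```text
t 19.05 tcp [0.4162 0.146  0.2211] bin [-1.476e-01  2.000e-04  2.211e-01] yaw 0.1047 F [-0.5  0.1  0. ] shift [0.846 0.    1.411] turn [0.004 0.    0.003] w 0.0002
```

View pics/c7.png

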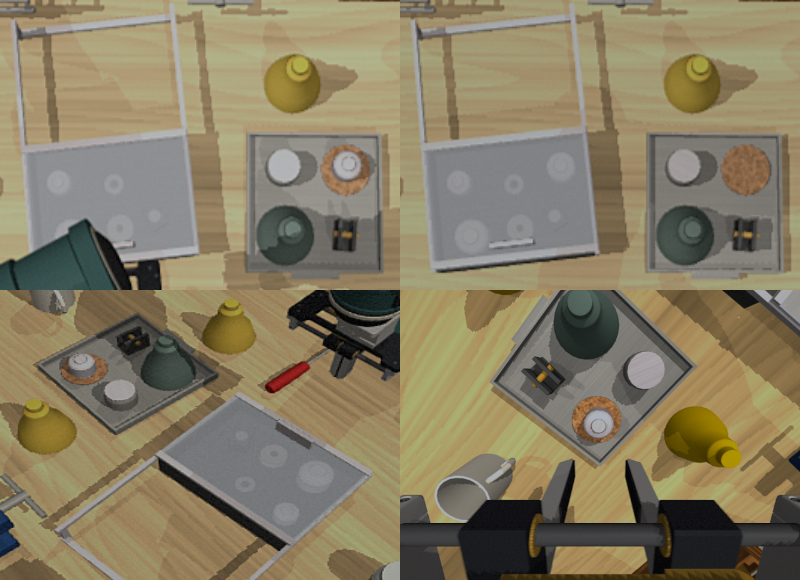

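The cap stands upright on the pad (about (347,165) in the first panel, centred on it), and the cover is shut. The other parts are still in the bin, and nothing in the tray or in view on the bench has moved. Handing in.

```bash
python3 -c "
from rig import ctrl
print(ctrl.close_job())"
```

```text
the job is handed in; nothing more can be done
None
```

The middle-size cap is standing upright on the cork pad, the bin cover is pushed fully shut with the other parts still inside, and the job was handed in at about 19 s.

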